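Seat the drip grid and push the coffee machine's tray home

TASK

The coffee machine's drip tray is pulled out and its round steel grid lies askew across the rim of the well. With the fingertips only, push the grid over the rim until it drops flat into the well, then push the tray all the way back into the machine. Do not pick up the grid or anything else, and leave the other things on the worktop where they are.

Things in the scene. Friction and masses are not known exactly. Their poses are not given: they have to be found in the camera images.
- coffee_machine: Grey coffee machine, fixed, 255 mm tall, 270 with its lid handle. Origin on the worktop below the spout; x points from its front to its back, z up. Cheeks beside the tray: x -75 to 145 mm, y 78 to 86 mm either side, 46 mm high. Column from x = 63 mm back. Head 140 mm wide, from x = -40 mm back, underside at z = 165 mm; spout down to 138 mm. Nothing overhangs in front of x = -40 mm.
- drip_grid: Round stainless drip grid, loose, a flat disc 100 mm in diameter, 8 mm thick, about 0.12 kg; gaps between its bars too narrow for a finger. Origin at the centre of its underside, z up. It starts flat on the tray's deck, 20 to 70 mm from the well's centre, towards the tray's front or diagonally front and to one side, and may jut out over the front edge.
- well (a point): Centre of the tray's round well, at the height of the tray's flat grey deck (42 mm over the worktop); moves with the tray; x points into the machine. The well is 105 mm in diameter, with a flat ledge 8 mm below the deck that carries the grid: seated, the grid is flush, its origin 8 mm below this point. The deck is 152 mm wide and reaches 94 mm before this point, 82 mm behind.
- tray_front (a point): Middle of the flat front face of the drip tray, 22 mm over the worktop; the face is 158 mm wide, from 5 to 42 mm over the worktop. Axes as the machine: x points into the machine.
- drip_tray (a joint): How far the drip tray is pulled out, in m: 0 = fully home against its stop, 0.125 = fully out. Starts at 0.110 to 0.125. The tray slides with about 6 N of friction and stays where it is left.
- mug: Black mug, blue inside, 77 mm across, 110 mm with its handle, 101 mm tall, standing upright beside the machine; origin at the centre of its underside. Leave it alone.
- canister: White canister with a wooden lid, 87 mm across, 105 mm tall, standing beside the machine; origin at the centre of its underside. Leave it alone.
- teaspoon: Steel teaspoon, 138 x 28 x 12 mm, lying on the worktop to the left of the tray; origin at the middle of its underside. Leave it alone.
Not all that is in view belongs to the job. What is shaped like the drip_grid but red or turquoise is not meant.

How it is judged:
On the way, in this order (a step that is already met when the one before it is completed fails the run):
1. the grid has dropped flat into the well while the tray is still out (horizontal distance between drip_grid and well below 0.005 m and z of drip_grid in the frame of well below -0.006 m and angle between drip_grid's own z axis and vertical below 0.03 rad and value of joint drip_tray above 0.04 m), for 0.2 s.
2. the tray is pushed fully home (value of joint drip_tray below 0.004 m), for 0.2 s.
At the end, for the whole second after the job is handed in: The grid lies flat (within 0.03 rad) and at rest in the well, within 5 mm of its centre and at least 6 mm below the deck, and the tray is home to within 4 mm (horizontal distance between drip_grid and well below 0.005 m and z of drip_grid in the frame of well below -0.006 m and angle between drip_grid's own z axis and vertical below 0.03 rad and value of joint drip_tray below 0.004 m and linear speed of drip_grid below 0.01 m/s); the robot touches nothing.
It fails at once if the grid is lifted off the tray (more than 10 mm above the deck, or tipped up by more than 0.5 rad) (z of drip_grid in the frame of well above 0.01 m or angle between drip_grid's own z axis and vertical above 0.5 rad).
It fails at once if the mug, the canister or the teaspoon is moved by more than 20 mm (distance of any of mug, canister, teaspoon from where it was at the start of the episode above 0.02 m).
It also fails if it takes over 45 s, if anything falls off the work surface, if the arm or the gripper's body presses on something with over 40 N, if the wrist force passes 120 N, or if a joint passes its speed limit or range.

ROBOT

A 6-joint arm with a two-finger parallel gripper is mounted at the origin on a cart in front of the work surface, level with it; the furniture and walls round the work are solid. World frame = base frame: x ahead of the robot, y to its left, z up, the work surface at z = 0. Lengths are in m, angles in rad, forces in N, time in s.
With the tool pointing down it reaches from about 0.25 to 0.725 m from the base axis. Payload 4 kg.
Tool frame: the origin (TCP) lies midway between the tips of the shut fingers; the grasp point (between the pads) lies 19 mm behind it; z points along the fingers, y is the line along which they close (so a half turn about z gives the same grasp; the last joint's range is limited). The gripper opens to 85 mm and grips with 20 to 120 N. Pads are 22 mm wide; open, the fingers measure 114 mm over their backs; the gripper's body (76 mm by 85 mm) begins 54 mm behind the grasp point. The pads swing forward as they close: fully open they stand 13 mm farther back than shut.
Start: joints at [1.167, 0.241, 0.005, 1.335, 0, 1.571], TCP at [0.196, 0.46, 0.231] pointing down, gripper open.
Joint ranges: [-2.72, 2.72], [-1.05, 1.87], [-1.09, 1.28], [-1.99, 2.15], [-1.42, 1.44], [-3.14, 3.14]. Speed limits (rad/s): [2.79, 2.79, 3.14, 3.14, 3.14, 3.14].

INTERFACE

Orientations are given as a unit quaternion [x, y, z, w].
In Python, from workcell import get_obs, camera, job_done, silhouettes gives the robot as it stands. The module is installed in compiled form; this text tells all that it offers.
- The arm moves only by the tool drive_tool, never from a script. Its argument "increments" is a list of rows, each a list of 3 entries, a list of its own where there are three numbers: the shift along the world's x, y, z in mm, then the turn, a rotation vector about the world's x, y, z in degrees, then the opening, from 0 (shut) to 1 (fully open). A call has 1 to 8 rows; each row shifts and turns the commanded pose from where the row before left it; what a row does not reach is not made up. A row lasts 1/12 s, in which the tool goes at most 41.7 mm and 7.16 degrees, less where a joint would pass 70% of its speed; a pose out of reach is approached as far as the arm can. A call is refused whole if a number of a shift passes 41.7 or a number of a turn 7.16, either way. A call with a gripper value outside its range is refused whole. The fingers move at their own pace and stop on an object; the grip force is fixed at half the most. Time passes only in rows, so rows that do not move let the fingers close. It gives the time, the measured TCP pose, the force, the opening and the grip force at its end, in the units of the state.
- get_obs(): the state, without advancing time (a new reading comes with each control period).
- camera(name): name is "side" or "top"; returns a dict with "image" (480x640x3 uint8, red, green, blue), "K" (3x3 intrinsics, pixels), "k1" (the pictures are not rectified: a ray, as slopes to the right and down, at radius r is drawn at 1 + k1 r^2 times it, then the intrinsics apply), "view" (4x4, takes a point from world to camera coordinates). Camera axes: x right, y down, z forward; pixel columns grow to the right and rows downward; lengths in m; the calibration is good to about 2 mm. A picture is of the moment at which its call begins. There is no depth.
- job_done(): hands the job in; it is judged then, once.
Trained networks look in a picture, given as the dict that the camera call returned (one of the last four; its "shot" number tells which), for a name from the list of things; names that differ only in an ending like _2 or _b are one class to them, and where a whole thing is asked for, a point or a joint stands for the part that bears it (a point fixed in the world has none). Each returns a list of dicts, best first, with "conf" (0 to 1); they miss things now and then, are a little off and sometimes report something else, mostly with a low value. They report only what shows in the picture. A call takes as long as a camera call. They do not tell look-alikes from the thing itself.
- silhouettes(query, picture): "region" (480x640 bool, what is visible of it) and "bbox" ([left, top, right, bottom] in pixels, round what is visible of it).
The state is a dict: "clock": time; "joint_pos": joint angles; "joint_vel": joint speeds; "tau": joint torques, N m; "eef_pos": TCP position; "tool_rot": TCP orientation; "ft_force": force on the tool from outside, world axes, zero at the start; "ft_torque": the same for the moment, N m; "grip_width": finger opening in m; "grasp_force": force on a finger pad.
Only numpy, scipy, OpenCV 4.12 (cv2) and the standard library are available. Lean on these libraries where they do the work, as an engineer would, in place of code of your own. Each camera call takes 0.05 s, during which the arm holds its last target. There are 200 camera calls.

## Working session

There is one attempt and no reset: what is moved stays moved. The work goes in short steps, Python scripts to look and compute and a tool call to move; the robot and the scene stay as the last step left them, time stands still between calls to the robot, and variables do not carry over. Pictures are saved under pics/ and viewed, at most 10 in all, crops included, and the job is handed in when it is done.

Besides the shell and the picture viewer there is one more tool, called after "Emit:" as name([rows], argument=value, ...), one row to a line, values as JSON. drive_tool: Moves the arm, as the interface text tells. Its arguments: {"type":"object","properties":{"increments":{"type":"array"}},"required":["increments"]}

```bash
mkdir -p pics; cat > h.py <<'E'
import numpy as np, cv2
from workcell import get_obs, camera, job_done, silhouettes
def ray(c,uv):
    K=c["K"];p=np.array([(uv[0]-K[0,2])/K[0,0],(uv[1]-K[1,2])/K[1,1]])
    q=p.copy()
    for _ in range(20): q=p/(1+c["k1"]*(q@q))
    V=np.array(c["view"]);R=V[:3,:3];o=-R.T@V[:3,3]
    return o,R.T@np.array([q[0],q[1],1])
def at_z(c,uv,z):
    o,d=ray(c,uv); return o+d*(z-o[2])/d[2]
def proj(c,P):
    V=np.array(c["view"]);p=V[:3,:3]@np.array(P)+V[:3,3];q=p[:2]/p[2];q=q*(1+c["k1"]*(q@q));K=c["K"]
    return np.array([K[0,0]*q[0]+K[0,2],K[1,1]*q[1]+K[1,2]])
def save(c,n,img=None): cv2.imwrite("pics/"+n+".png",cv2.cvtColor(c["image"] if img is None else img,cv2.COLOR_RGB2BGR))
E
python3 - <<'E'
from h import *
np.set_printoptions(precision=4,suppress=True)
o=get_obs();print(o["clock"],o["eef_pos"],o["tool_rot"])
for n in("top","side"):
    c=camera(n);save(c,n+"0")
    r0,_=ray(c,(320,240));print(n,r0,c["k1"],np.array(c["view"])[:3,:3].tolist())
    for q in("drip_grid","drip_tray","coffee_machine","teaspoon","mug","canister"):
        for s in silhouettes(q,c)[:3]:
            print(q,round(s["conf"],2),s["bbox"],s["region"].sum())
E
```

```text
0.0 [0.1962 0.4592 0.2304] [ 0.2006  0.9797 -0.001  -0.0002]
top [ 0.5019 -0.0675  0.9182] -0.0009001070517152055 [[-0.001725990081311938, -0.9999970224283385, -0.001725135558790475], [-0.988192064151251, 0.001969919417603118, -0.15320758390490416], [0.15321052609637928, 0.0014403304985802629, -0.9881925217999404]]
drip_grid 0.82 [410.2, 268.3, 460.7, 320.7] 1039
drip_grid 0.79 [245.0, 274.5, 302.9, 328.3] 1364
drip_grid 0.63 [418.2, 206.1, 469.6, 252.3] 1564
drip_tray 0.65 [244.5, 231.9, 335.2, 330.3] 6027
coffee_machine 0.74 [238.8, 92.0, 345.7, 331.4] 20361
teaspoon 0.94 [209.4, 263.4, 232.3, 329.5] 457
mug 0.67 [347.6, 199.7, 400.0, 253.4] 1715
canister 0.94 [186.6, 180.3, 240.5, 229.6] 2146
canister 0.51 [246.8, 231.8, 333.9, 328.0] 5949
side [0.41   0.7027 0.675 ] -0.1049388857835243 [[-0.9667031660137203, -0.25573335782102435, -0.009243295766858945], [-0.15290526426993067, 0.606209907030759, -0.7804675065473906], [0.20519495358705184, -0.7530670609682398, -0.6251280130557784]]
drip_grid 0.96 [358.9, 199.8, 399.7, 224.8] 852
drip_grid 0.86 [321.5, 192.5, 349.0, 212.1] 379
drip_grid 0.78 [336.9, 266.1, 384.8, 305.9] 1667
drip_tray 0.73 [291.5, 244.1, 400.8, 322.8] 4073
drip_tray 0.7 [223.0, 279.3, 275.1, 347.4] 2793
coffee_machine 0.85 [187.0, 137.8, 394.8, 327.4] 19422
mug 0.66 [298.7, 191.6, 333.6, 241.8] 1457
canister 0.55 [223.9, 279.6, 275.0, 345.2] 2936
```

View pics/top0.png

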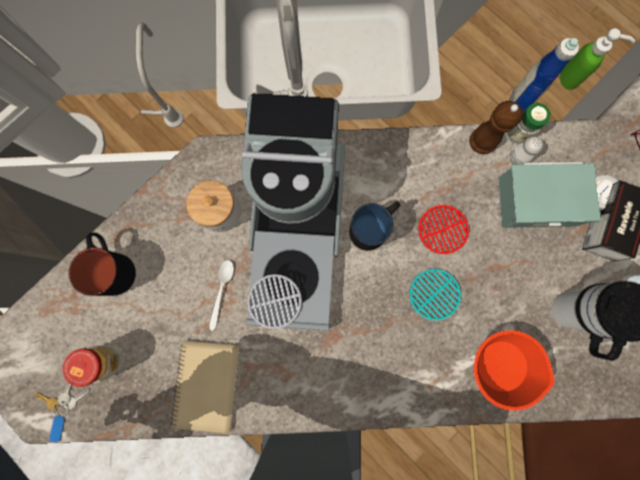

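View pics/side0.png

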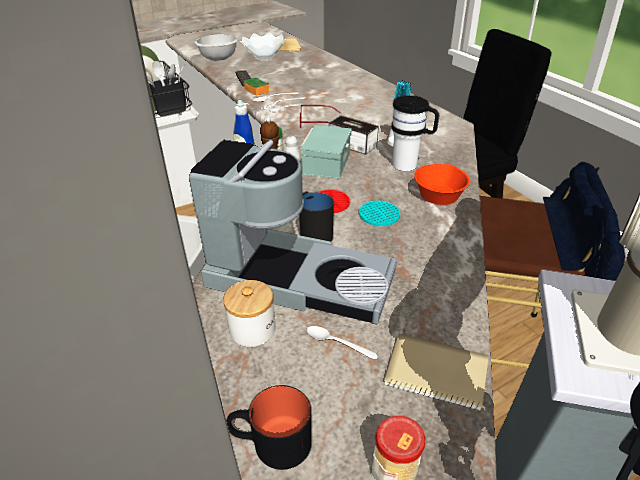

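```bash
python3 - <<'E'
import cv2
t=cv2.imread("pics/top0.png")[215:345,195:355]
cv2.imwrite("pics/crop_t.png",cv2.resize(t,None,fx=4.6,fy=4.6,interpolation=cv2.INTER_CUBIC))
E
```

```text
(no output)
```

View pics/crop_t.png

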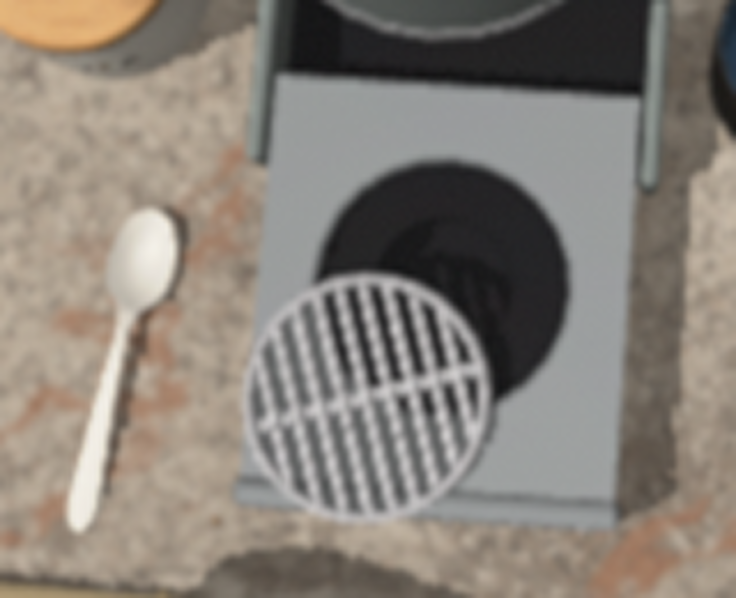

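The top view shows three grid-shaped things: steel at (275,301), red at (444,229) and turquoise at (435,294). I choose the steel one. The crop confirms it: it overlaps the front-left of the well, whose centre is near (291,277).

```bash
cat > m.py <<'E'
from h import *
from scipy.optimize import least_squares
np.set_printoptions(precision=4,suppress=True)
def circ(P,r):
    return least_squares(lambda s:np.hypot(*(P-s).T)-r,P.mean(0),loss="soft_l1",f_scale=.001).x
def grid(c,guess):
    best=min((s for s in silhouettes("drip_grid",c)),key=lambda s:np.hypot(*(np.array([(s["bbox"][0]+s["bbox"][2])/2,(s["bbox"][1]+s["bbox"][3])/2])-guess)))
    cs,_=cv2.findContours(best["region"].astype(np.uint8),cv2.RETR_EXTERNAL,cv2.CHAIN_APPROX_NONE)
    h=cv2.convexHull(np.vstack(cs))[:,0]
    return best,h
if __name__=="__main__":
    T=camera("top");S=camera("side")
    for c,g in((T,(275,301)),(S,(361,286))):
        b,h=grid(c,g);P=np.array([at_z(c,p,.050)[:2] for p in h]);x=circ(P,.0495)
        print("grid",b["conf"],b["bbox"],x,np.std(np.hypot(*(P-x).T)))
    # well
    g=cv2.cvtColor(T["image"],cv2.COLOR_RGB2GRAY)
    pts=[]
    for a in np.radians(np.arange(-150,60,6)):   # image angles avoiding grid
        r=np.arange(18,36,.25);u=291.3+r*np.cos(a);v=277+r*np.sin(a)
        L=cv2.remap(g,u.astype(np.float32)[None],v.astype(np.float32)[None],cv2.INTER_LINEAR)[0].astype(float)
        i=np.argmax(np.gradient(cv2.GaussianBlur(L[None],(9,1),0)[0]));pts.append((u[i],v[i]))
    P=np.array([at_z(T,p,.042)[:2] for p in pts]);x=circ(P,.0525)
    print("well T",x,np.hypot(*(P-x).T).round(4))
    # deck edges
    for n,p in dict(bl=(280,73),br=(640,97),fl=(240,480),fr=(617,500),Fl=(236,500),Fr=(614,525)).items():
        print(n,at_z(T,(195+p[0]/4.6,215+p[1]/4.6),.042)[:2])
    o=S["image"];
    save(S,"crop_s",cv2.resize(o[225:335,270:415],None,fx=5,fy=5,interpolation=cv2.INTER_CUBIC))
E
python3 m.py
```

```text
grid 0.73 [249.6, 276.3, 300.3, 326.5] [0.5084 0.0337] 0.0006636092577262401
grid 0.84 [333.8, 266.9, 385.8, 306.4] [0.5077 0.0401] 0.0019822833033464288
well T [0.5516 0.0044] [0.0514 0.0521 0.0518 0.0524 0.0521 0.0518 0.0524 0.0521 0.0522 0.0524
 0.0525 0.0526 0.0522 0.0523 0.0525 0.0526 0.0527 0.0528 0.0528 0.0525
 0.0525 0.0526 0.0526 0.0527 0.0527 0.0527 0.0527 0.0521 0.0521 0.052
 0.0518 0.0521 0.0515 0.0518 0.0511]
bl [0.6401 0.0714]
br [ 0.6297 -0.0784]
fl [0.4736 0.0839]
fr [ 0.4654 -0.0685]
Fl [0.4656 0.0853]
Fr [ 0.4555 -0.0673]
```

View pics/crop_s.png

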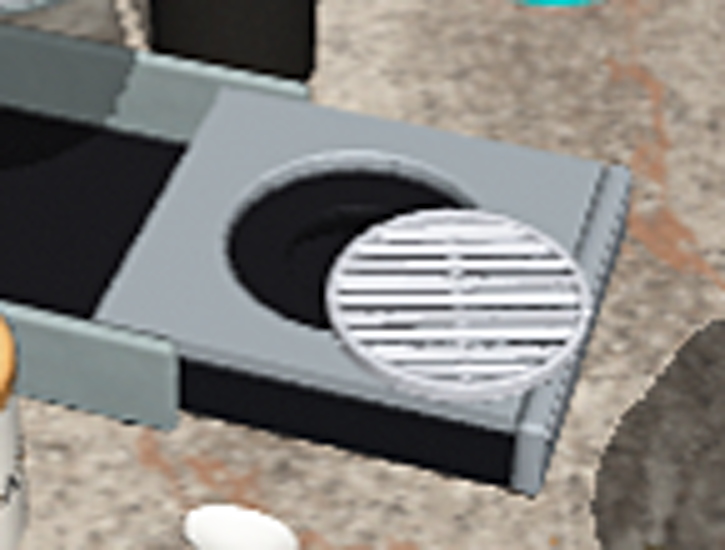

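The side crop agrees: the grid lies front-left on the deck at about (458,300) in the crop, with the well behind it. Next I shut the fingers and approach in front of it on the push line, which runs at -34° from the base x axis.

Emit:
drive_tool([
  [[20,-32,0],[0,0,-2],0],
  [[20,-32,0],[0,0,-2],0],
  [[20,-32,0],[0,0,-2],0],
  [[20,-32,0],[0,0,-2],0],
  [[20,-32,0],[0,0,-2],0],
  [[20,-32,0],[0,0,-1],0],
  [[20,-32,0],[0,0,0],0],
  [[20,-32,0],[0,0,0],0],
])

```text
clock: 1.57
eef_pos: [0.3571, 0.2022, 0.2316]
tool_rot: [0.293, 0.956, 0.0, 0.0]
ft_force: [0.5, 0.0, 0.1]
grip_width: 0.0001
grasp_force: 0.0
```

Emit:
drive_tool([
  [[20,-31,-10],[0,0,0],0],
  [[20,-31,-30],[0,0,0],0],
  [[20,-31,-30],[0,0,0],0],
  [[20,-31,-30],[0,0,0],0],
  [[0,0,-30],[0,0,0],0],
  [[0,0,0],[0,0,0],0],
  [[0,0,0],[0,0,0],0],
])

```text
clock: 2.15
eef_pos: [0.4275, 0.0906, 0.1114]
tool_rot: [0.294, 0.956, -0.001, -0.002]
ft_force: [0.5, 0.8, -0.3]
grip_width: -0.0001
grasp_force: 0.0
```

Emit:
drive_tool([
  [[7,-6,-20],[0,0,0],0],
  [[7,-6,-20],[0,0,0],0],
  [[0,0,-20],[0,0,0],0],
  [[0,0,-5],[0,0,0],0],
  [[0,0,0],[0,0,0],0],
])

```text
clock: 2.57
eef_pos: [0.4426, 0.0801, 0.0478]
tool_rot: [0.293, 0.956, -0.0, -0.0]
ft_force: [1.1, -0.5, 0.6]
grip_width: -0.0002
grasp_force: 0.0
```

```bash
python3 - <<'E'
from h import *
T=camera("top");S=camera("side")
a=cv2.resize(T["image"][225:345,215:345],None,fx=3,fy=4*.75,interpolation=cv2.INTER_CUBIC)
b=cv2.resize(S["image"][225:345,285:415],None,fx=3,fy=3,interpolation=cv2.INTER_CUBIC)
save(T,"p1",np.hstack([a,b]));print(get_obs()["eef_pos"])
E
```

```text
[0.44394538 0.08020311 0.04908706]
```

View pics/p1.png

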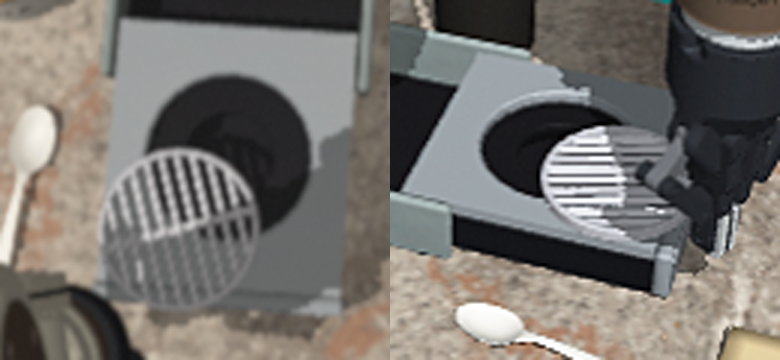

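The tip is in front of the grid's front-left edge and clear of the deck. I lower it 4 mm and push most of the way.

Emit:
drive_tool([
  [[2,-2,-4],[0,0,0],0],
  [[6,-4,0],[0,0,0],0],
  [[6,-4,0],[0,0,0],0],
  [[6,-5,0],[0,0,0],0],
  [[6,-4,0],[0,0,0],0],
  [[6,-5,0],[0,0,0],0],
  [[6,-4,0],[0,0,0],0],
  [[6,-4,0],[0,0,0],0],
])

```text
clock: 3.33
eef_pos: [0.4876, 0.0467, 0.0434]
tool_rot: [0.294, 0.956, -0.0, -0.0]
ft_force: [-1.6, 0.6, 2.2]
grip_width: 0.0001
grasp_force: 0.7
```

```bash
cat > look.py <<'E'
import sys
from m import *
T=camera("top");S=camera("side")
a=cv2.resize(T["image"][225:345,215:345],None,fx=3,fy=3,interpolation=cv2.INTER_CUBIC)
b=cv2.resize(S["image"][225:345,285:415],None,fx=3,fy=3,interpolation=cv2.INTER_CUBIC)
save(T,sys.argv[1],np.hstack([a,b]));o=get_obs();print(o["eef_pos"],o["ft_force"])
for c,g in((T,(288,282)),(S,(345,275))):
    try:
        bb,h=grid(c,g);P=np.array([at_z(c,p,.050)[:2] for p in h]);x=circ(P,.0495)
        print("grid",bb["conf"],bb["bbox"],x)
    except ValueError: print("none")
E
python3 look.py p2
```

```text
[0.4887 0.0464 0.0435] [-0.426  -0.3603  0.2813]
grid 0.8 [258.9, 258.8, 313.4, 314.1] [0.5388 0.0116]
grid 0.61 [323.3, 188.9, 352.0, 212.4] [ 0.6375 -0.2295]
```

View pics/p2.png

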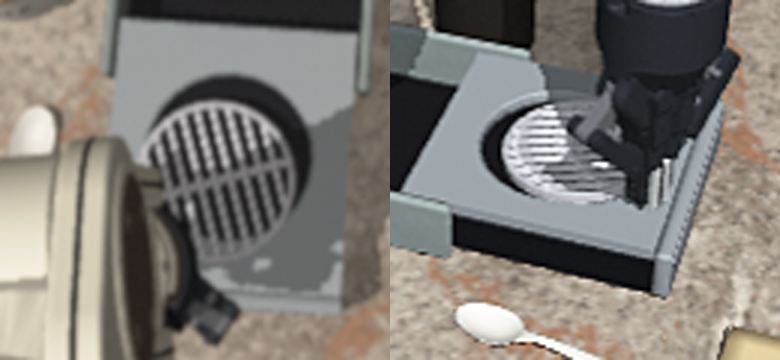

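The grid has moved about 40 mm and its leading edge is dropping into the well. Roughly (13,-7) mm remains.

Emit:
drive_tool([
  [[3,-2,0],[0,0,0],0],
  [[3,-2,0],[0,0,0],0],
  [[3,-1,0],[0,0,0],0],
  [[2,-1,0],[0,0,0],0],
  [[2,-1,0],[0,0,0],0],
  [[0,0,0],[0,0,0],0],
])

```text
clock: 4.03
eef_pos: [0.5006, 0.0401, 0.0435]
tool_rot: [0.294, 0.956, 0.0, 0.0]
ft_force: [0.5, 0.4, -0.8]
grip_width: 0.0001
grasp_force: 0.0
```

```bash
python3 look.py p3
```

```text
[0.5002 0.0402 0.0435] [-0.7223  0.7191 -0.5082]
grid 0.96 [270.8, 254.8, 318.0, 303.0] [0.5485 0.0039]
grid 0.92 [316.2, 256.9, 354.8, 290.7] [0.5524 0.0145]
```

View pics/p3.png

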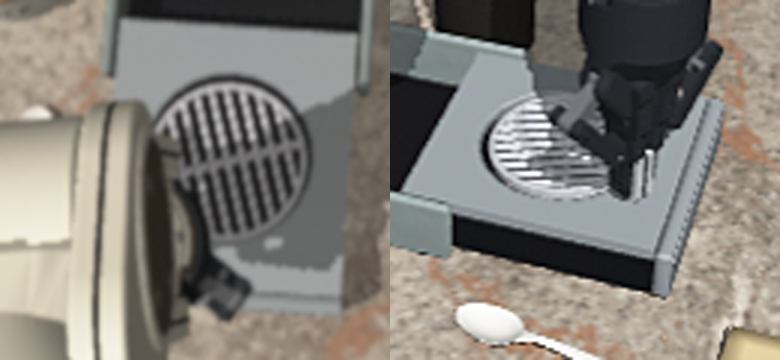

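It looks dropped in. I back off for an unobstructed look.

Emit:
drive_tool([
  [[-10,7,0],[0,0,0],0],
  [[-25,5,0],[0,0,5],0],
  [[-25,0,0],[0,0,5],0],
  [[-25,0,0],[0,0,5],0],
  [[-20,0,0],[0,0,5],0],
  [[0,-10,0],[0,0,5],0],
  [[0,-10,0],[0,0,5],0],
  [[0,0,0],[0,0,0],0],
])

```text
clock: 4.9
eef_pos: [0.3947, 0.0315, 0.0437]
tool_rot: [0.036, 0.999, -0.0, 0.0]
ft_force: [-0.0, 0.8, -0.5]
grip_width: -0.0
grasp_force: 0.0
```

```bash
python3 look.py p4; python3 - <<'E'
import cv2;i=cv2.imread("pics/p4.png");cv2.imwrite("pics/p4.png",i)
E
```

```text
[0.3953 0.0324 0.0437] [ 0.5435 -0.5406 -0.2923]
grid 0.78 [265.1, 251.7, 316.7, 304.4] [0.5494 0.004 ]
grid 0.66 [318.0, 256.4, 364.1, 290.9] [0.5499 0.0117]
```

View pics/p4.png

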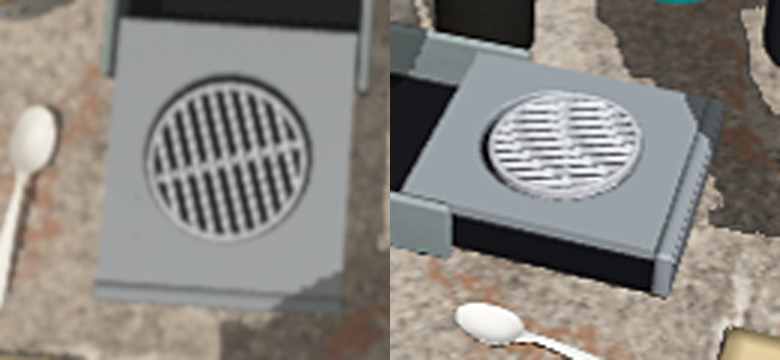

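The grid lies in the well, about 2 mm towards the front. To be sure the front edge isn't still resting on the rim, I sweep the tip at the same height straight in along the machine axis. If the grid is flush the tip will pass over it, and if it isn't the tip will nudge it in.

Emit:
drive_tool([
  [[10,-12,0],[0,0,0],0],
  [[20,-6,0],[0,0,0],0],
  [[20,-1,0],[0,0,0],0],
  [[20,-1,0],[0,0,0],0],
  [[15,-1,0],[0,0,0],0],
  [[5,-1,0],[0,0,0],0],
  [[3,0,0],[0,0,0],0],
  [[0,0,0],[0,0,0],0],
])

```text
clock: 5.77
eef_pos: [0.4878, 0.0105, 0.0431]
tool_rot: [0.036, 0.999, 0.0, -0.001]
ft_force: [0.2, 0.2, -0.7]
grip_width: -0.0001
grasp_force: 0.0
```

Emit:
drive_tool([
  [[3,0,0],[0,0,0],0],
  [[3,0,0],[0,0,0],0],
  [[3,0,0],[0,0,0],0],
  [[3,0,0],[0,0,0],0],
  [[0,0,0],[0,0,0],0],
])

```text
clock: 6.18
eef_pos: [0.5008, 0.0103, 0.0437]
tool_rot: [0.036, 0.999, 0.0, 0.001]
ft_force: [0.2, 0.6, -0.1]
grip_width: 0.0
grasp_force: 0.0
```

No contact force with the tip 12 mm past the grid's edge, so the grid is flush. I retreat, drop to the face height and push the tray in.

Emit:
drive_tool([
  [[-25,2,0],[0,0,0],0],
  [[-30,2,0],[0,0,0],0],
  [[-30,0,0],[0,0,0],0],
  [[0,0,-10],[0,0,0],0],
  [[0,0,-12],[0,0,0],0],
  [[0,0,0],[0,0,0],0],
])

```text
clock: 6.68
eef_pos: [0.4132, 0.0143, 0.0203]
tool_rot: [0.036, 0.999, -0.0, -0.001]
ft_force: [-0.2, -0.4, -0.3]
grip_width: 0.0
grasp_force: 0.0
```

Emit:
drive_tool([
  [[10,-1,0],[0,0,0],0],
  [[8,-1,0],[0,0,0],0],
  [[5,0,0],[0,0,0],0],
  [[5,0,0],[0,0,0],0],
  [[8,-1,0],[0,0,0],0],
  [[8,-1,0],[0,0,0],0],
  [[8,0,0],[0,0,0],0],
  [[8,-1,0],[0,0,0],0],
])

```text
clock: 7.35
eef_pos: [0.4726, 0.0097, 0.0209]
tool_rot: [0.036, 0.999, 0.0, -0.003]
ft_force: [-5.7, 2.1, 4.8]
grip_width: 0.0002
grasp_force: 3.4
```

Emit:
drive_tool([
  [[8,-1,0],[0,0,0],0],
  [[8,0,0],[0,0,0],0],
  [[8,-1,0],[0,0,0],0],
  [[8,-1,0],[0,0,0],0],
  [[8,0,0],[0,0,0],0],
  [[8,-1,0],[0,0,0],0],
  [[8,-1,0],[0,0,0],0],
  [[8,0,0],[0,0,0],0],
])

```text
clock: 8.02
eef_pos: [0.5366, 0.0051, 0.0208]
tool_rot: [0.036, 0.999, 0.001, -0.003]
ft_force: [-6.8, 1.0, 4.4]
grip_width: 0.0
grasp_force: 3.4
```

Emit:
drive_tool([
  [[3,0,0],[0,0,0],0],
  [[3,0,0],[0,0,0],0],
  [[3,0,0],[0,0,0],0],
  [[3,0,0],[0,0,0],0],
  [[0,0,0],[0,0,0],0],
])

```text
clock: 8.43
eef_pos: [0.5494, 0.0042, 0.0208]
tool_rot: [0.036, 0.999, -0.0, -0.002]
ft_force: [-4.8, 0.0, 3.0]
grip_width: 0.0
grasp_force: 2.4
```

Emit:
drive_tool([
  [[3,0,0],[0,0,0],0],
  [[3,0,0],[0,0,0],0],
  [[3,-1,0],[0,0,0],0],
])

```text
clock: 8.68
eef_pos: [0.5578, 0.0036, 0.0207]
tool_rot: [0.036, 0.999, 0.0, -0.003]
ft_force: [-5.9, 2.9, 3.7]
grip_width: -0.0001
grasp_force: 3.1
```

Emit:
drive_tool([
  [[2,0,0],[0,0,0],0],
  [[2,0,0],[0,0,0],0],
])

```text
clock: 8.85
eef_pos: [0.5619, 0.0034, 0.0207]
tool_rot: [0.036, 0.999, 0.0, -0.002]
ft_force: [-7.0, -0.3, 2.5]
grip_width: -0.0003
grasp_force: 3.1
```

Emit:
drive_tool([
  [[2,0,0],[0,0,0],0],
  [[1,0,0],[0,0,0],0],
])

```text
clock: 9.02
eef_pos: [0.565, 0.0032, 0.0207]
tool_rot: [0.036, 0.999, -0.0, -0.002]
ft_force: [-5.8, 0.2, 4.0]
grip_width: -0.0001
grasp_force: 3.0
```

Emit:
drive_tool([
  [[2,0,0],[0,0,0],0],
  [[1,0,0],[0,0,0],0],
])

```text
clock: 9.18
eef_pos: [0.5679, 0.0029, 0.0207]
tool_rot: [0.036, 0.999, -0.0, -0.002]
ft_force: [-6.5, -0.4, 3.8]
grip_width: 0.0001
grasp_force: 3.0
```

Emit:
drive_tool([
  [[2,0,0],[0,0,0],0],
  [[1,0,0],[0,0,0],0],
])

```text
clock: 9.35
eef_pos: [0.5696, 0.0029, 0.0207]
tool_rot: [0.036, 0.999, -0.001, -0.004]
ft_force: [-11.4, -0.6, 8.4]
grip_width: -0.0
grasp_force: 5.5
```

Emit:
drive_tool([
  [[1.5,0,0],[0,0,0],0],
  [[0,0,0],[0,0,0],0],
  [[0,0,0],[0,0,0],0],
  [[0,0,0],[0,0,0],0],
])

```text
clock: 9.68
eef_pos: [0.5696, 0.0029, 0.0207]
tool_rot: [0.036, 0.999, -0.001, -0.005]
ft_force: [-12.2, -1.1, 8.7]
grip_width: -0.0001
grasp_force: 6.1
```

The force has doubled and the tip no longer advances, so the tray is at its stop. I back off and check.

Emit:
drive_tool([
  [[-10,0,0],[0,0,0],0],
  [[-30,2,0],[0,0,0],0],
  [[-35,2,0],[0,0,0],0],
  [[-35,2,0],[0,0,0],0],
  [[-20,0,10],[0,0,0],0],
  [[0,0,20],[0,0,0],0],
  [[0,0,0],[0,0,0],0],
  [[0,0,0],[0,0,0],0],
])

```text
clock: 10.35
eef_pos: [0.4471, 0.0092, 0.0528]
tool_rot: [0.036, 0.999, 0.0, 0.003]
ft_force: [0.6, -0.2, -0.1]
grip_width: -0.0
grasp_force: 0.0
```

```bash
python3 - <<'E'
from m import *
T=camera("top");S=camera("side")
a=cv2.resize(T["image"][165:305,200:340],None,fx=2.8,fy=2.8,interpolation=cv2.INTER_CUBIC)
b=cv2.resize(S["image"][205:345,240:380],None,fx=2.8,fy=2.8,interpolation=cv2.INTER_CUBIC)
save(T,"p5",np.hstack([a,b]));print(get_obs()["eef_pos"],get_obs()["clock"])
for c in(T,S):
    for q in("teaspoon","mug","canister","drip_grid"):
        print(q,[(round(s["conf"],2),s["bbox"]) for s in silhouettes(q,c)[:3]])
E
```

```text
[0.4458 0.0092 0.0515] 10.45
teaspoon [(0.8, [212.1, 263.3, 232.6, 315.8])]
mug [(0.97, [347.0, 199.4, 399.4, 251.0])]
canister [(0.58, [185.4, 180.3, 239.2, 231.5]), (0.55, [210.7, 261.8, 232.0, 315.5])]
drip_grid [(0.97, [410.4, 270.0, 459.6, 318.7]), (0.73, [417.3, 205.7, 466.6, 252.7]), (0.68, [271.9, 217.4, 320.2, 239.3])]
teaspoon [(0.96, [304.2, 322.9, 376.2, 357.1]), (0.72, [221.2, 281.8, 276.2, 344.3])]
mug [(0.87, [299.0, 191.1, 335.8, 241.3])]
canister [(0.76, [221.5, 278.7, 276.4, 345.3])]
drip_grid [(0.81, [321.6, 191.7, 348.8, 212.1]), (0.57, [359.4, 202.6, 384.0, 227.1])]
```

View pics/p5.png

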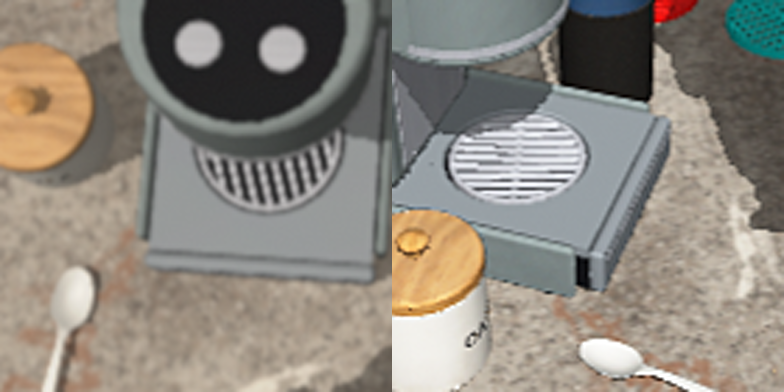

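The side crop shows the grid flush in the well at (517,157). The tray's front stands about 19 mm ahead of the cheeks, as the geometry gives for home (-94 against -75 mm). The mug, canister and spoon are where they were. I hand in.

```bash
python3 -c "
from workcell import job_done;print(job_done())"
```

```text
the job is handed in; nothing more can be done
None
```

I pushed the grid flush into the well, pushed the tray in to its stop, left the mug, canister and teaspoon where they were, and handed the job in at about 10.5 s; no verdict was returned.

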